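# Screw the T-handle clamp down on an oak plaque

## Task

Clamp the oak plaque on the sloping stand for engraving: screw the T-handle down clockwise (half turns, changing from one end of its bar to the other, work well) until the sprung foot holds the plaque with its spring pressed in about half way (some 6 mm), never bottomed out. Let go of the handle, leave the plaque where it lies against its ledge, and do not disturb the other things on the bench.

Things in the scene. Friction and masses are not known exactly. Their poses are not given: they have to be found in the camera images.
- stand: fixed plywood clamping stand, about 260 mm deep, 250 mm wide, with a bed sloping at 30 degrees. Origin on the table, straight below the foot of the spindle, which leaves the bed 100 mm higher up; x is level, pointing away from the bed's low edge, y level along that edge, z up. The spindle stands square to the bed, along (-0.5, 0, 0.866) in this frame
- spindle_top (a point): free end of the fixed threaded steel spindle, 16 mm thick, 200 mm long; z along it, away from the bed, 30 degrees from vertical. It stands 55 to 90 mm above the T-handle's bar, so a gripper cannot come over the middle of the bar, nor from straight above on its low side: lean the tool with the spindle and grip near an end of the bar
- bar_middle (a point): middle of the T-handle's round bar, on the spindle's axis. Turning clockwise, seen from the spindle's free end, lowers handle, arm and foot together along the spindle by 20 mm a turn (3.18 mm per rad). It takes about 0.3 N m, up to 0.5 as the foot presses, and stays where it is left; the travel is ample. Axes as grip_yellow
- grip_yellow (a point): point on the axis of the T-handle's steel bar, 78 mm from its middle, at the yellow-capped end. The bar is 14 mm thick, 95 mm long each side, then a 17 mm thick cap 10 mm long; it turns in the plane square to the spindle, 60 mm above the blue arm. Axes: x along the bar from black to yellow end, z along the spindle away from the bed
- grip_black (a point): the same on the other end of the bar (black cap), 78 mm from its middle; same axes as grip_yellow
- stem_hole (a point): top face of the blue clamp arm (40 mm wide, 14 mm thick) where the red stem comes through, 85 mm from the spindle towards the bed's low edge; z along the spindle
- pad_face (a point): centre of the underside of the round black rubber pad (34 mm across) of the sprung foot, below stem_hole; z along the spindle. With the spring free it lies 46 mm below stem_hole. It starts clear of the plaque, 14 to 22 mm above its face
- foot (a joint): how far the sprung foot is pressed in, in m: 0 with the spring free, at most 0.014 (bottomed out). The red stem (12 mm thick) stands 7 mm out of the arm's top when free and rises by as much as the foot is pressed in. The spring gives 8 N per mm
- plaque_center (a point): centre of the loose oak plaque, 100 x 150 x 18 mm, lying flat on the sloping bed against the aluminium ledge at its low edge, under the pad; z square to its face, so its upper face lies 9 mm from this point along z
- spool_red: red thread spool, 32 mm across, 56 mm tall, upright; bystander; origin at the centre of its underside
- spool_green: green thread spool, 32 mm across, 56 mm tall, upright; bystander; origin at the centre of its underside
- tape: yellow roll of tape lying flat, 90 mm across, 24 mm high; bystander; origin at the centre of its underside
- squeegee: small wooden squeegee with a black rubber blade, 100 x 30 x 16 mm; bystander; origin at the centre of its underside, x along its length
- mug: white ceramic mug, 82 mm across, 95 mm tall; bystander; origin at the centre of its underside
- spray: blue bottle with a white cap, 60 mm across, 170 mm tall; bystander; origin at the centre of its underside
- carton: cardboard carton 100 x 130 x 60 mm; bystander; origin at the centre of its underside

How it is judged (in metres and radians):
On the way, in this order (a step that is already met when the one before it is completed fails the run):
1. the yellow end of the handle has been swung round to the far side of the spindle (distance of grip_yellow from where it was at the start of the episode above 0.13 m).
2. the foot has come down on the plaque (contact force between foot and plaque above 1 N), for 0.1 s.
At the end, for the whole second after the job is handed in: the foot presses on the plaque (over 10 N) with its spring pressed in 3 to 8.5 mm and still; the plaque is at rest within 12 mm of where it lay (value of joint foot between 0.003 and 0.0085 m and contact force between foot and plaque above 10 N and velocity of joint foot between -0.002 and 0.002 m/s and distance of plaque_center from where it was at the start of the episode below 0.012 m and linear speed of plaque below 0.01 m/s); the robot touches nothing.
It fails at once if the foot is screwed down until its spring bottoms out (over 12 mm) (value of joint foot above 0.012 m).
It fails at once if the plaque is shoved more than 20 mm out of place (distance of plaque_center from where it was at the start of the episode above 0.02 m).
It fails at once if another thing on the bench is knocked more than 40 mm away (distance of any of spool_red, spool_green, tape, squeegee, mug, spray, carton from where it was at the start of the episode above 0.04 m).
It fails at once if a spool, the mug or the bottle is tipped over (angle between any of spool_red, spool_green, mug, spray's own z axis and vertical above 0.6 rad).
It also fails if it takes over 72 s, if anything falls off the work surface, if the arm or the gripper's body presses on something with over 40 N, if the wrist force passes 120 N, or if a joint passes its speed limit or range.

## Robot

A 7-joint arm with a two-finger parallel gripper is mounted at the origin on the work surface. World frame = base frame: x ahead of the robot, y to its left, z up, the work surface at z = 0. Lengths are in mm, angles in rad, forces in N, time in s.
With the tool pointing down it reaches from about 425 to 800 mm from the base axis. Payload 8.3 kg.
Tool frame: the origin (TCP) lies midway between the tips of the shut fingers; the grasp point (between the pads) lies 19 mm behind it; x points along the fingers, y is the direction in which the jaws open and shut, and the axes are right-handed (so a half turn about x gives the same grasp; the last joint's range is limited). The gripper opens to 85 mm and grips with 20 to 120 N. Pads are 22 mm wide; open, the fingers measure 114 mm over their backs; the gripper's body (76 mm by 85 mm) begins 54 mm behind the grasp point. The pads swing forward as they close: fully open they stand 13 mm farther back than shut.
Start: joints at [1.208, 0.383, 0.016, 1.37, -0.006, 1.388, -0.046], TCP at [184.618, -597.092, 231.279] pointing down, gripper open.
Joint ranges: [-2.95, 2.95], [-0.25, 2.06], [-1.52, 1.56], [0.18, 2.33], [-1.44, 4.58], [0.02, 2.06], [-3.01, 3.01]. Speed limits (rad/s): [2.39, 2.39, 3.01, 3.01, 3.14, 3.14, 3.14].

## Interface

Orientations are given as a rotation vector (axis times angle).
In Python, from cell import ctrl, sensors, capture, camera_info gives the robot as it stands. Calls block until the motion is done:
- ctrl.move_ptp(position, orientation): joint-space move of the TCP to a pose.
- ctrl.line_to(position, frame=None, v=150): straight line of the TCP; frame=None keeps the orientation; v is the mean speed in mm/s.
- ctrl.movej(angles): joint-space move.
- ctrl.grip(opening): opening from 0.0 (shut) to 1.0 (fully open); the grip force is fixed at half the most; returns when the fingers have stopped.
- ctrl.pause(seconds).
- ctrl.ik(position, orientation): joint angles nearest the present ones, or None.
- sensors.get_obs(): the state.
- capture(name): name is "side" or "top"; returns (picture, depth): 400x640x3 uint8, red, green, blue; 400x640 float32, mm along the optical axis (not along the pixel's ray), 0 where there is no reading.
- camera_info(name): a dict with "K" (3x3 intrinsics, pixels), "k1" (the pictures are not rectified: a ray, as slopes to the right and down, at radius r is drawn at 1 + k1 r^2 times it, then the intrinsics apply), "eye" and "orientation" of the camera in the world. Camera axes: x right, y down, z forward; pixel columns grow to the right and rows downward; lengths in mm; the calibration is good to about 2 mm. A picture is of the moment at which its call begins. camera_info takes no time and is no camera call.
A pose or a line that the arm cannot do raises ctrl.IKError and nothing moves.
- ctrl.close_job(): hands the job in, once; it reports no verdict.
The state is a dict: "clock": time; "joints": joint angles; "joint_vel": joint speeds; "effort": joint torques, N m; "tcp_pos": TCP position; "eef_rot": TCP orientation; "force": force on the tool from outside, world axes, zero at the start; "ft_torque": the same for the moment, N m; "opening": opening from 0.0 (shut) to 1.0 (fully open).
Only numpy, scipy, OpenCV 4.12 (cv2) and the standard library are available. Lean on these libraries where they do the work, as an engineer would, in place of code of your own. Each camera call takes 0.05 s, during which the arm holds its last target.

## Working session

There is one attempt and no reset: what is moved stays moved. The work goes in short steps, each a Python script; the robot and the scene stay as the last script left them, time stands still between calls to the robot, and variables do not carry over. Pictures are saved under pics/ and viewed, and the job is handed in when it is done.

```bash
ls; mkdir -p pics
python3 - <<'E'
from cell import ctrl,sensors,capture,camera_info
import cv2,numpy as np
for n in("side","top"):
    p,d=capture(n); cv2.imwrite(f"pics/{n}0.png",p[:,:,::-1]); np.savez(f"{n}0.npz",p=p,d=d); print(n,camera_info(n))
print(sensors.get_obs())
E
```

```text
pics
side {'K': array([[468.9386311 ,   0.        , 320.30344271],
       [  0.        , 468.9386311 , 200.2975431 ],
       [  0.        ,   0.        ,   1.        ]]), 'k1': 0.0375187810975926, 'eye': array([ 404.04921133, 1038.66913952, 1286.75003831]), 'orientation': array([-0.3194176 ,  2.82285253, -1.15801025])}
top {'K': array([[369.87826386,   0.        , 309.78194173],
       [  0.        , 369.87826386, 199.39754468],
       [  0.        ,   0.        ,   1.        ]]), 'k1': -0.04024372657725898, 'eye': array([ 409.79595541,  -13.51469345, 1242.22085562]), 'orientation': array([-2.1379316 ,  2.08724703, -0.17573606])}
{'clock': 0.1, 'joints': array([ 1.20810184,  0.38419189,  0.0163619 ,  1.3710647 , -0.00631451,
        1.38817661, -0.04651799]), 'joint_vel': array([-0.0001202 , -0.00135912, -0.00016352, -0.00290161, -0.00025459,
       -0.0004158 ,  0.00128719]), 'effort': array([ 3.42082756e-03, -6.29133868e+01,  8.47730543e-01, -3.72760105e+01,
        1.67740899e-02,  1.04043429e-02, -3.28259046e-05]), 'tcp_pos': array([ 184.49164885, -596.67455967,  230.34808837]), 'eef_rot': array([ 2.0605397 ,  0.31315009, -2.06111462]), 'force': array([-0.46587302, -0.36950974,  0.17903199]), 'ft_torque': array([-0.00629844, -0.00290903, -0.0047063 ]), 'opening': 1.0017151414708403}
```

View pics/side0.png

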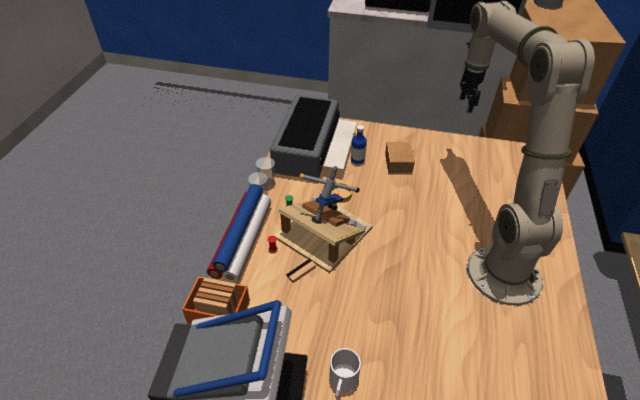

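View pics/top0.png

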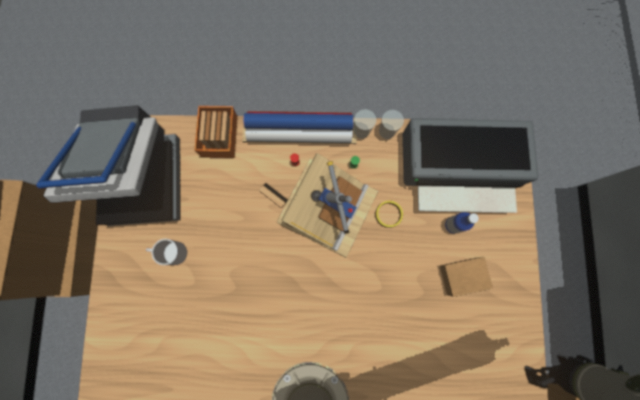

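The bottom of the top view is the robot base, and the stand is near the middle at about (335,205). I'll zoom in on it.

```bash
cat > h.py <<'E'
import numpy as np,cv2
from scipy.spatial.transform import Rotation as R
from cell import ctrl,sensors,capture,camera_info
def ray(n,u,v):
    c=camera_info(n);K=c['K'];xd=np.array([(u-K[0,2])/K[0,0],(v-K[1,2])/K[1,1]]);x=xd.copy()
    for _ in range(20): x=xd/(1+c['k1']*(x@x))
    return np.r_[x,1]
def w(n,u,v,d):
    c=camera_info(n);return c['eye']+R.from_rotvec(c['orientation']).apply(ray(n,u,v)*d)
def proj(n,P):
    c=camera_info(n);q=R.from_rotvec(c['orientation']).inv().apply(np.atleast_2d(P)-c['eye']);s=q[:,:2]/q[:,2:]
    s=s*(1+c['k1']*(s**2).sum(1,keepdims=True));K=c['K'];return s*[K[0,0],K[1,1]]+[K[0,2],K[1,2]]
def tri(uvs):
    A=np.zeros((3,3));b=np.zeros(3)
    for n,u,v in uvs:
        c=camera_info(n);d=R.from_rotvec(c['orientation']).apply(ray(n,u,v));d/=np.linalg.norm(d);M=np.eye(3)-np.outer(d,d);A+=M;b+=M@c['eye']
    return np.linalg.solve(A,b)
def cloud(n,d):
    c=camera_info(n);K=c['K'];v,u=np.mgrid[:400,:640];xd=np.stack([(u-K[0,2])/K[0,0],(v-K[1,2])/K[1,1]],-1);x=xd.copy()
    for _ in range(20): x=xd/(1+c['k1']*(x**2).sum(-1,keepdims=True))
    q=np.concatenate([x,np.ones((400,640,1))],-1)*d[...,None]
    return c['eye']+q@R.from_rotvec(c['orientation']).as_matrix().T
def crop(n,p,box,s,out):
    x0,y0,x1,y1=box;im=cv2.resize(p[y0:y1,x0:x1,::-1].copy(),None,fx=s,fy=s,interpolation=cv2.INTER_CUBIC)
    for x in range((x0+9)//10*10,x1,10): cv2.putText(im,str(x),((x-x0)*s,8),0,.3,(255,255,255),1); cv2.line(im,((x-x0)*s,10),((x-x0)*s,14),(255,255,255),1)
    for y in range((y0+9)//10*10,y1,10): cv2.putText(im,str(y),(0,(y-y0)*s+4),0,.3,(255,255,255),1)
    cv2.imwrite(out,im)
E
python3 - <<'E'
from h import *
a=np.load('side0.npz');b=np.load('top0.npz')
crop('side',a['p'],(265,155,380,275),5,'pics/s1.png')
crop('top',b['p'],(270,140,410,260),5,'pics/t1.png')
E
```

```text
(no output)
```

View pics/s1.png

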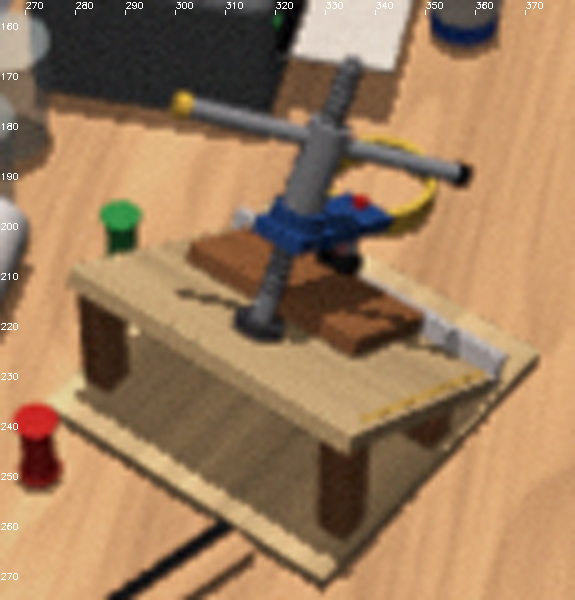

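View pics/t1.png

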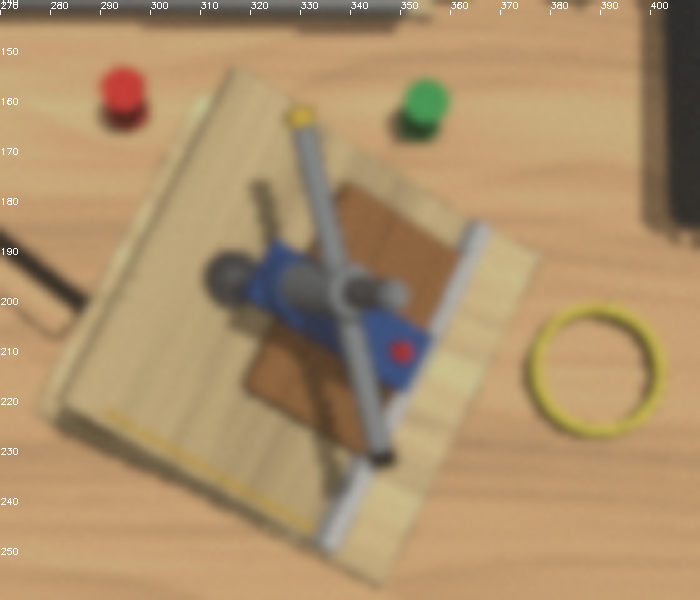

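Run:
```python
from h import *
np.set_printoptions(precision=1,suppress=True)
a=np.load('side0.npz');b=np.load('top0.npz')
S=lambda x,y:('side',(x+.5)/5-.5+265,(y+.5)/5-.5+155)
T=lambda x,y:('top',(x+.5)/5-.5+270,(y+.5)/5-.5+140)
pts={'yel':(S(183,103),T(302,117)),'blk':(S(460,174),T(382,459)),'stop':(S(353,62),T(393,294)),'stem':(S(361,202),T(401,352)),'sbase':(S(260,322),T(233,279))}
P={}
for k,v in pts.items():
    P[k]=tri(v);print(k,P[k],[np.linalg.norm(proj(n,P[k])[0]-[u,vv]) for n,u,vv in v])
    for n,u,vv in v:
        d=(a if n=='side' else b)['d'];print('   ',w(n,u,vv,d[int(round(vv)),int(round(u))]))
print(P['yel']-P['blk'],np.linalg.norm(P['yel']-P['blk']),(P['yel']+P['blk'])/2)
# bed plane
for nm,D in(('top',b['d']),('side',a['d'])):
    C=cloud(nm,D)
    box=(slice(165,215),slice(285,310)) if nm=='top' else (slice(225,238),slice(330,345))
    q=C[box].reshape(-1,3);q=q[q[:,2]>60]
    from numpy.linalg import svd
    m=np.median(q,0);q=q[abs(q-m).max(1)<80]
    for _ in range(3):
        m=q.mean(0);n=svd(q-m,full_matrices=False)[2][2];n*=np.sign(n[2]);q=q[abs((q-m)@n)<4]
    print(nm,len(q),n,m,np.degrees(np.arccos(n[2])),np.degrees(np.arctan2(n[1],n[0])))
```

```text
yel [698.6 -42.1 264.3] [np.float64(0.0669534375150914), np.float64(0.07896701974111621)]
    [698.1 -39.4 267. ]
    [698.1 -42.1 265.5]
blk [520.3 -92.8 192.2] [np.float64(0.3497098360194298), np.float64(0.41303531237389923)]
    [521.  -88.7 196.3]
    [518.  -92.  202.6]
stop [597.6 -91.4 278. ] [np.float64(0.09968424615888277), np.float64(0.12205368725519843)]
    [597.  -89.5 279.7]
    [598.3 -91.6 276.2]
stem [ 590.1 -108.   135.4] [np.float64(0.00480562449143695), np.float64(0.00553516727633585)]
    [ 589.7 -105.3  138.1]
    [ 589.8 -107.8  137.8]
sbase [638.4  -5.2 109.1] [np.float64(0.03775632294766248), np.float64(0.04096261702529673)]
    [636.8   2.6 118. ]
    [635.4  -5.3 123.6]
[178.3  50.7  72.1] 198.93507614431275 [609.5 -67.5 228.3]
top 538 [-0.2 -0.4  0.9] [624.2  41.3 117.4] 29.190789136112144 -115.97459017813321
side 191 [-0.2 -0.5  0.9] [563.   18.3  93.3] 29.736945823364003 -114.4722429470396
```

```bash
cat > model.py <<'E'
from h import *
from scipy.optimize import least_squares
def frame(psi):
    x=np.array([np.cos(psi),np.sin(psi),0]);y=np.array([-np.sin(psi),np.cos(psi),0]);z=np.array([0,0,1.])
    n=-.5*x+np.sqrt(.75)*z; u=np.sqrt(.75)*x+.5*z
    return u,y,n   # u up-slope, y along edge, n spindle; right-handed
def M(p):
    x0,y0,psi,h,th=p; u,y,n=frame(psi); B=np.array([x0,y0,100.])
    mid=B+h*n; b=np.cos(th)*u+np.sin(th)*y
    return dict(B=B,mid=mid,b=b,n=n,u=u,y=y,yel=mid+100*b,blk=mid-100*b,stop=B+200*n,stem=B+(h-60+7)*n-85*u)
E
python3 - <<'E'
from model import *
np.set_printoptions(precision=2,suppress=True)
S=lambda x,y:('side',(x+.5)/5-.5+265,(y+.5)/5-.5+155)
T=lambda x,y:('top',(x+.5)/5-.5+270,(y+.5)/5-.5+140)
pts={'yel':(S(183,103),T(302,117)),'blk':(S(460,174),T(382,459)),'stop':(S(353,62),T(393,294)),'stem':(S(361,202),T(401,352))}
def res(p,full=False):
    m=M(p);r={k:[proj(n,m[k])[0]-[u,v] for n,u,v in l] for k,l in pts.items()}
    return r if full else np.ravel(list(r.values()))
s=least_squares(res,[640,0,np.radians(65),140,0.5],loss='soft_l1')
print(s.x,np.degrees(s.x[2]),np.degrees(s.x[4]));np.save('fit.npy',s.x)
for k,v in res(s.x,True).items():print(k,np.array(v).ravel())
m=M(s.x);print(m)
# IK sweep
g0=s.x[4]
for flip in(0,np.pi):
    for r in (0,120):
        out=[]
        for deg in range(0,-361,-30):
            th=g0+np.radians(deg);b=np.cos(th)*m['u']+np.sin(th)*m['y']
            X=-m['n'];c=np.cross(m['n'],b)*(1 if flip==0 else -1);Z=np.cross(X,c)
            rv=R.from_matrix(np.stack([X,c,Z],1)).as_rotvec()
            q=ctrl.ik(m['mid']+78*b-19*m['n']+r*m['n'],rv)
            out.append(None if q is None else np.array(q))
        print('flip',flip,'raise',r)
        for d,q in zip(range(0,-361,-30),out):print(d,q)
E
```

```text
[ 642.34   -2.47    1.11  145.24 -654.21] 63.728698323306496 -37483.7567330711
yel [-0.31  0.53 -0.03 -0.27]
blk [ 0.24  0.56  0.03 -0.39]
stop [-0.23  0.92  0.11  0.31]
stem [ 0.34 -0.71  0.65  0.18]
{'B': array([642.34,  -2.47, 100.  ]), 'mid': array([610.2 , -67.59, 225.78]), 'b': array([0.9 , 0.25, 0.36]), 'n': array([-0.22, -0.45,  0.87]), 'u': array([0.38, 0.78, 0.5 ]), 'y': array([-0.9 ,  0.44,  0.  ]), 'yel': array([699.9 , -42.11, 261.89]), 'blk': array([520.5 , -93.07, 189.66]), 'stop': array([598.08, -92.14, 273.21]), 'stem': array([ 589.35, -109.84,  137.38])}
flip 0 raise 0
0 [ 1.02  0.78 -1.29  1.36  0.31  1.22  1.81]
-30 [ 0.71  0.55 -0.59  1.34 -0.23  1.2   1.68]
-60 [ 0.74  0.55 -0.54  1.38 -0.26  1.2   1.24]
-90 [ 0.84  0.53 -0.6   1.46 -0.25  1.17  0.76]
-120 [ 0.85  0.45 -0.53  1.57 -0.33  1.14  0.33]
-150 [ 0.8   0.36 -0.43  1.69 -0.42  1.13 -0.13]
-180 [ 0.71  0.26 -0.34  1.77 -0.49  1.13 -0.63]
-210 [ 0.62  0.2  -0.3   1.8  -0.51  1.13 -1.2 ]
-240 [ 0.54  0.18 -0.28  1.77 -0.51  1.14 -1.8 ]
-270 [ 0.43  0.21 -0.22  1.69 -0.51  1.16 -2.39]
-300 [ 0.31  0.28 -0.1
[... 1398 characters left out ...]
 0.46 -0.38  1.38 -0.37  1.21 -0.91]
flip 3.141592653589793 raise 120
0 [ 0.59  0.4  -0.34  1.22 -0.39  1.45 -0.9 ]
-30 [ 0.56  0.44 -0.22  1.19 -0.43  1.47 -1.35]
-60 [ 0.55  0.45 -0.12  1.23 -0.47  1.47 -1.78]
-90 [ 0.53  0.41 -0.02  1.32 -0.52  1.46 -2.21]
-120 [ 0.49  0.34  0.07  1.44 -0.55  1.45 -2.66]
-150 [ 1.45  0.56 -1.28  1.51  0.02  1.34  2.69]
-180 [ 1.51  0.43 -1.27  1.59 -0.11  1.32  2.22]
-210 [ 0.88  0.14 -0.45  1.64 -0.47  1.39  1.92]
-240 [ 0.88  0.13 -0.53  1.61 -0.46  1.39  1.31]
-270 [ 0.87  0.18 -0.6   1.52 -0.42  1.39  0.69]
-300 [ 0.83  0.27 -0.64  1.41 -0.35  1.39  0.09]
-330 [ 0.71  0.35 -0.52  1.3  -0.34  1.42 -0.44]
-360 [ 0.59  0.4  -0.34  1.22 -0.39  1.45 -0.9 ]
```

```bash
cat > meas.py <<'E'
from model import *
def meas(n,N=4,save=None):
    m=M(np.load('fit.npy'));fr=[capture(n) for _ in range(N)]
    p=fr[0][0];d=np.median([f[1] for f in fr],0)
    hsv=cv2.cvtColor(p,cv2.COLOR_RGB2HSV).astype(int);C=cloud(n,d)-m['B']
    L=np.stack([C@m['u'],C@m['y'],C@m['n']],-1)
    near=(np.abs(L[...,0]+10)<140)&(np.abs(L[...,1])<130)&(L[...,2]>-20)&(L[...,2]<210)
    H,S,V=hsv[...,0],hsv[...,1],hsv[...,2]
    k=np.ones((3,3),np.uint8)
    er=lambda x:cv2.erode(x.astype(np.uint8),k)>0
    blue=(H>105)&(H<125)&(S>130)&(V>60)&near
    red=((H<4)|(H>175))&(S>170)&(V>120)&near&(L[...,2]>40)
    plq=(H<14)&(H>4)&(S>110)&(V>70)&near&(L[...,2]<45)&(abs(L[...,1])<80)
    bed=(H>11)&(H<25)&(V>140)&near&(abs(L[...,2])<12)&(L[...,0]>-60)
    out={}
    for nm,k_,e in(('blue',blue,1),('red',red,0),('plq',plq,1),('bed',bed,1)):
        q=L[er(k_)] if e else L[k_]
        if len(q):out[nm]=(len(q),np.median(q,0).round(1),np.std(q[:,2]).round(2))
    if save: np.savez(save,p=p,d=d,L=L)
    return out
E
python3 - <<'E'
from meas import *
for n in('top','side'):
    for k,v in meas(n,4,n+'1.npz').items():print(n,k,*v)
    L=np.load(n+'1.npz')['L']
    np.set_printoptions(precision=0,suppress=True,linewidth=200)
    if n=='top': print(L[204:216,344:356,2])
    else: print(L[190:202,330:343,2])
E
```

```text
top bed 1642 [22.  36.8 -0.5] 1.3
[[ 83.  82.  82.  81.  81.  82.  81.  82.  16.  16.  17.  15.]
 [ 84.  81.  81.  84.  82.  84.  82.  83.  85.  17.  16.  14.]
 [ 80.  83.  82.  83.  81.  83.  82.  82.  83.  83.  83.  17.]
 [ 82.  83.  81.  83.  82.  81.  83.  83.  83.  84.  84.  82.]
 [ 81.  82.  84.  82.  83.  84.  84.  82.  82.  83.  85.  84.]
 [ 85.  82.  82.  82.  85.  89.  89.  89.  83.  80.  83.  84.]
 [ 83.  82.  81.  83.  86.  89.  89.  89.  83.  85.  82.  14.]
 [ 84.  84.  84.  81.  89.  90.  90.  89.  84.  83.  85.  17.]
 [ 82.  83.  83.  84.  84.  82.  91.  83.  85.  82.  14.  16.]
 [ 82.  82.  83.  83.  81.  83.  84.  84.  84.  84.  15.  -6.]
 [147.  83.  83.  82.  83.  83.  84.  84.  84.  14.  16.  -4.]
 [151.  84.  83.  83.  83.  83.  82.  82.  83.  15.  -6.  -5.]]
side blue 35 [17.  6. 86.] 3.67
side red 3 [-82.  -2.  92.] 1.5
side plq 131 [-44. -22.  19.] 3.31
side bed 714 [32. 30.  2.] 2.21
[[126. 127.  33.  35.  35.  39.  39.  39.  41.  41.  45.  44.  47.]
 [123. 124.  31.  33.  33.  33.  35.  39.  39.  39.  41.  42.  43.]
 [120. 119.  30.  31.  31.  34.  33.  35.  36.  39.  40.  40.  42.]
 [116.  36.  28.  29.  28.  29.  32.  33.  35.  36.  37.  39.  39.]
 [113.  86.  84.  85.  86.  85.  92.  92.  92.  34.  34.  36.  39.]
 [108.  86.  85.  84.  84.  85.  89.  92.  91.  31.  32.  33.  34.]
 [ 85.  85.  85.  86.  86.  84.  86.  88.  88.  85.  85.  32.  33.]
 [ 97.  85.  85.  87.  85.  86.  85.  86.  87.  86.  85.  85.  85.]
 [ 97.  85.  86.  85.  85.  86.  85.  86.  85.  87.  85.  86.  86.]
 [ 85.  86.  85.  86.  85.  85.  86.  86.  85.  85.  85.  83.  82.]
 [ 85.  86.  86.  84.  85.  85.  84.  84.  83.  81.  81.  78.  78.]
 [ 85.  84.  85.  84.  82.  81.  81.  80.  78.  77.  76.  75.  73.]]
```

```bash
cat > sweep.py <<'E'
from meas import *
m=M(np.load('fit.npy'))
h0=143.3; g0=np.load('fit.npy')[4]; B=m['B']
# deg = place of the gripped end relative to yellow start; turn= total handle turn so far (deg, positive cw)
def pose(deg,turn,lift=0,r=78,flip=0):
    th=g0+np.radians(deg);b=np.cos(th)*m['u']+np.sin(th)*m['y']
    X=-m['n'];c=np.cross(m['n'],b)*(1 if not flip else -1)
    rv=R.from_matrix(np.stack([X,c,np.cross(X,c)],1)).as_rotvec()
    return B+(h0-turn*20/360-19+lift)*m['n']+r*b, rv
def st(t=''):
    o=sensors.get_obs();print(t,'t',o['clock'].__round__(2),'tcp',o['tcp_pos'].round(1),'F',o['force'].round(1),'M',o['ft_torque'].round(2),'op',round(o['opening'],3),'j3,7',o['joints'][[2,6]].round(2));return o
E
python3 - <<'E'
from sweep import *
P=sensors.get_obs()['tcp_pos']; ctrl.line_to(P+[0,0,150],v=250); st('up')
ctrl.move_ptp(*pose(-60,0,150)); st('hover-60')
for d in(-40,-20,0): p,rv=pose(d,0,150); ctrl.line_to(p,rv,v=100)
st('hover0')
p,rv=pose(0,0,40); ctrl.line_to(p,v=150); st('low')
for n in('side','top'):
    a,_=capture(n); crop(n,a,(265,125,385,240) if n=='side' else (270,130,410,250),5,f'pics/{n}2.png')
E
```

```text
up t 1.25 tcp [ 184.6 -596.9  380.1] F [-0.3 -0.4 -0.3] M [-0.    0.01 -0.02] op 0.997 j3,7 [ 0.03 -0.04]
hover-60 t 3.46 tcp [ 642.2 -174.7  328.2] F [-0.4 -0.3  0.7] M [-0.48  0.26 -0.02] op 0.999 j3,7 [-0.47  1.26]
hover0 t 4.96 tcp [ 651.5 -106.8  365.2] F [-0.6  0.  -0.5] M [-0.52  0.27 -0.03] op 0.996 j3,7 [-0.68  2.13]
low t 5.84 tcp [676.3 -57.1 271.3] F [-0.8  0.8  0.6] M [-0.5   0.24 -0.03] op 1.004 j3,7 [-0.68  2.13]
```

```bash
python3 -c "
import cv2,numpy as np
a=cv2.imread('pics/side2.png');b=cv2.imread('pics/top2.png')
cv2.imwrite('pics/c2.png',cv2.resize(np.hstack([a[:575],b[:575,:]]),(800,354)))"
```

```text
(no output)
```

View pics/side2.png

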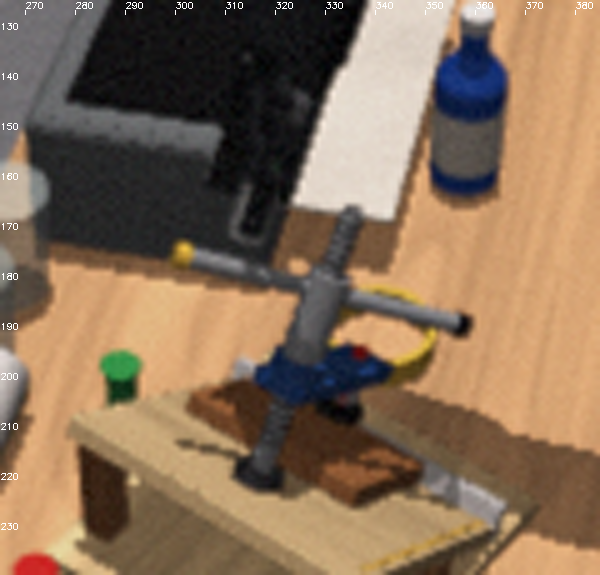

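View pics/top2.png

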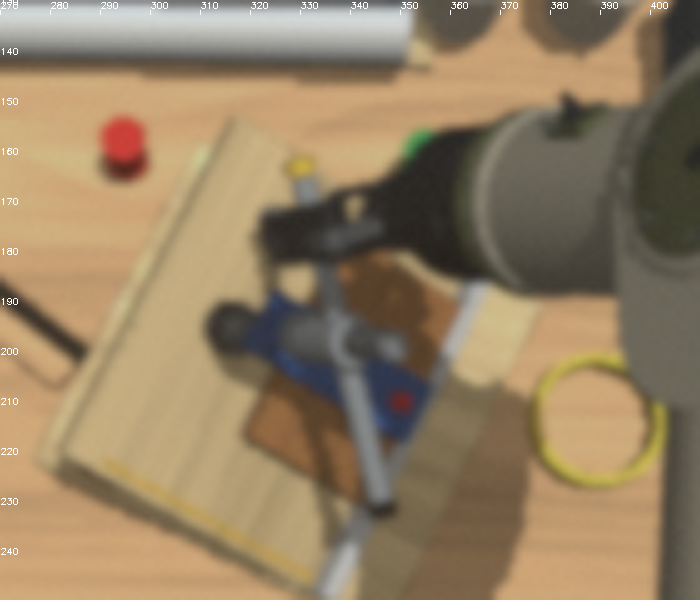

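The jaws straddle the bar near its yellow end: the fingers are at about (323,176) and (343,175) in the top view, with the bar at about (333,172). Next I go down, cage the bar and sweep.

```bash
cat >> sweep.py <<'E'
def go(d0,d1,t0,step=15,v=70,gain=1):
    n=int(np.ceil(abs(d1-d0)/step))
    for i,d in enumerate(np.linspace(d0,d1,n+1)[1:]):
        p,rv=pose(d,t0+abs(d-d0)); ctrl.line_to(p,rv,v=v)
        o=sensors.get_obs(); a=np.linalg.norm(o['force'])
        print(round(d),o['force'].round(1),round(a,1),o['joints'][6].round(2))
        if a>45: print('STOP force');break
E
python3 - <<'E'
from sweep import *
p,rv=pose(0,0); ctrl.line_to(p,v=80); st('down')
ctrl.grip(0.24); st('caged')
go(0,-45,0)
st('end')
E
```

```text
down t 6.59 tcp [684.8 -38.2 235.7] F [ 0.1 -0.2  0.2] M [-0.49  0.18 -0.01] op 1.002 j3,7 [-0.68  2.12]
caged t 7.22 tcp [684.8 -38.4 235.8] F [ 0.7 -0.2 -1. ] M [-0.51  0.22  0.  ] op 0.241 j3,7 [-0.68  2.12]
-15 [ 0.4 -0.4 -0.3] 0.7 1.91
-30 [-0.4 -0.2  0.7] 0.9 1.69
-45 [-0.6 -0.8  0.3] 1.0 1.48
end t 8.55 tcp [685.9 -90.1 206.5] F [-0.6 -0.8  0.3] M [-0.48  0.25 -0.  ] op 0.237 j3,7 [-0.51  1.48]
```

Run:
```python
from sweep import *
for n in('side','top'):
    a,_=capture(n); crop(n,a,(265,125,385,240) if n=='side' else (270,130,410,250),5,f'pics/{n}3.png')
```

```text
(no output)
```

View pics/side3.png

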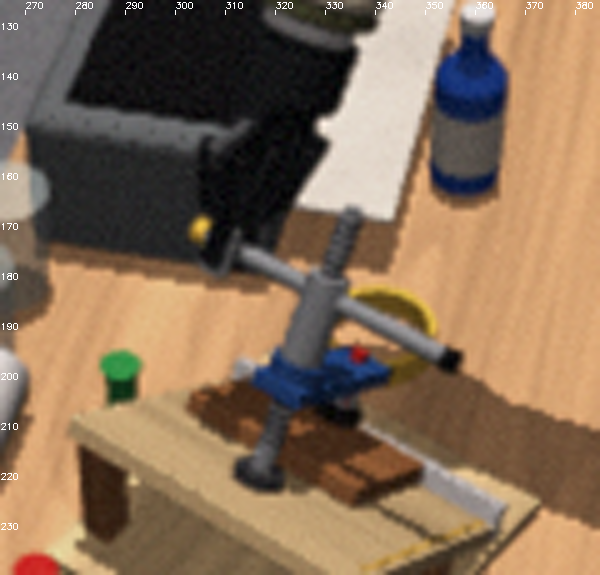

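View pics/top3.png

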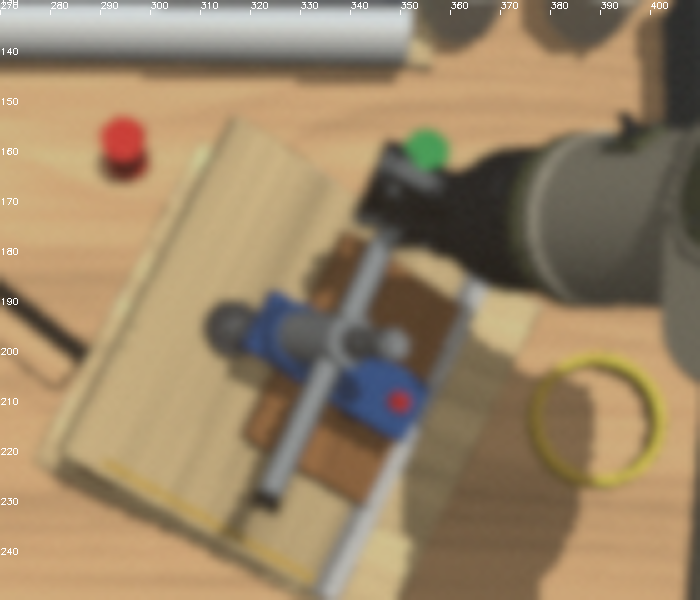

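The bar follows the jaws: the black end has swung to (323,229) in the top view and the yellow end is held near (348,172). I'll carry on to 270°.

Run:
```python
from sweep import *
go(-45,-180,45)
for n in('side','top'):
    a,_=capture(n); crop(n,a,(265,125,385,240) if n=='side' else (270,130,410,250),5,f'pics/{n}4.png')
st()
```

```text
-60 [ 0.3 -0.1 -1. ] 1.0 1.27
-75 [-1.3  1.2 -0.3] 1.8 1.07
-90 [-0.6  0.4 -0.8] 1.0 0.86
-105 [-0.7 -0.8 -0.2] 1.1 0.64
-120 [-0.   0.5  0.6] 0.7 0.42
-135 [ 0.6 -0.3 -1.3] 1.5 0.19
-150 [-0.4  0.3 -0.2] 0.5 -0.05
-165 [-0.8  0.3  0.7] 1.1 -0.31
-180 [-0.2  0.5  0.2] 0.6 -0.58
 t 12.72 tcp [547.2 -73.9 170.6] F [-0.3 -0.1 -0.3] M [-0.48  0.17 -0.03] op 0.245 j3,7 [-0.15 -0.58]
```

View pics/side4.png

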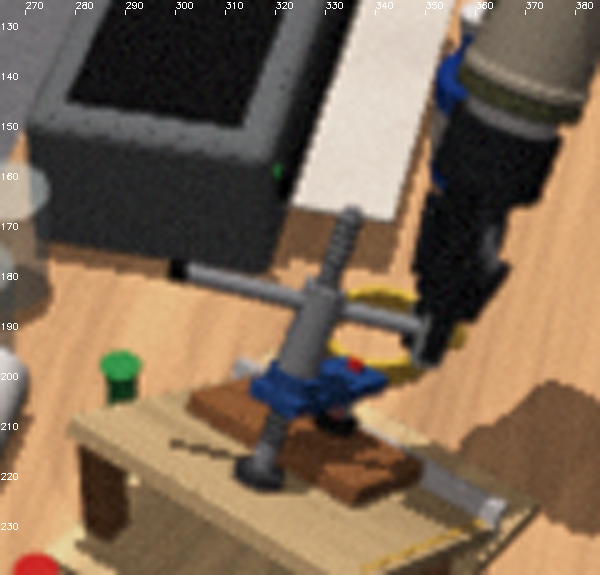

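View pics/top4.png

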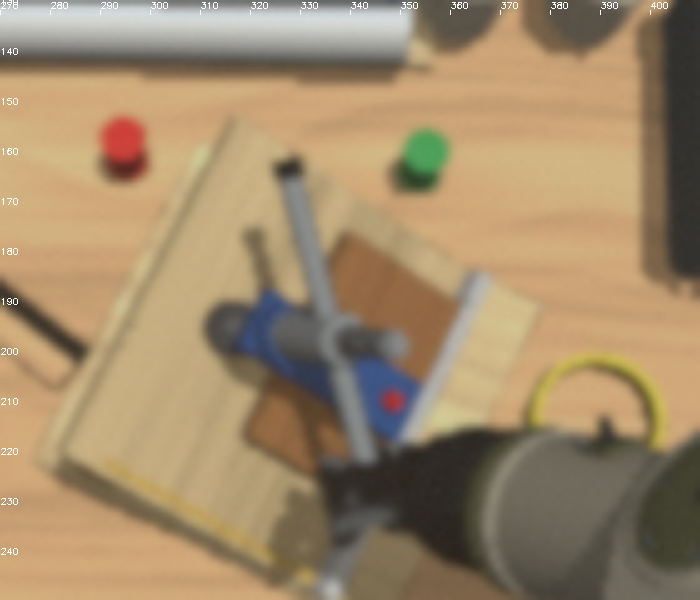

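The handle has made half a turn: the black end is now at (328,163) in the top view and the yellow end is held on the near side. Continuing to 270°, then I back off and measure.

Run:
```python
from sweep import *
go(-180,-270,180)
st()
ctrl.grip(0.9)
p,rv=pose(-270,270,130); ctrl.line_to(p,v=150); st('back')
for n in('top','side'):
    r=meas(n,3,n+'5.npz')
    L=np.load(n+'5.npz')['L'];np.set_printoptions(precision=0,suppress=True,linewidth=200)
    if n=='top': print(L[202:216,340:356,2])
    else: print(L[192:206,328:343,2])
    print(r)
    crop(n,np.load(n+'5.npz')['p'],(265,125,385,240) if n=='side' else (270,130,410,250),5,f'pics/{n}5.png')
```

```text
-195 [0.2 0.3 1.1] 1.1 -0.87
-210 [ 1.3 -0.4  0.2] 1.4 -1.16
-225 [ 0.1 -0.2 -0.3] 0.4 -1.46
-240 [-0.7  0.2  0. ] 0.7 -1.76
-255 [ 0.4 -0.3 -0.5] 0.7 -2.06
-270 [ 0.  -1.1 -0.8] 1.3 -2.36
 t 15.38 tcp [588.1  15.2 221.4] F [ 0.  -1.1 -0.8] M [-0.44  0.25  0.05] op 0.236 j3,7 [-0.06 -2.36]
back t 16.98 tcp [559.3 -42.3 333.2] F [ 0.4  0.2 -0.6] M [-0.49  0.2  -0.03] op 0.898 j3,7 [-0.01 -2.37]
[[326.  67. 328. 334. 338. 342. 346. 351. 357. 369. 373. 377. 379. 384. 386. 391.]
 [328. 328. 329. 333. 337. 342. 346. 351. 369. 373. 376. 378. 384. 388. 390. 394.]
 [328. 331. 332. 332. 337. 340. 345. 349. 371. 376. 378. 382. 387. 388. 396. 397.]
 [328. 334. 333. 336. 334. 339. 345. 371. 374. 377. 382. 385. 390. 392. 395. 399.]
 [328. 335. 337. 338. 340. 339. 369. 373. 377. 381. 385. 388. 391. 395. 398. 402.]
 [326. 335. 340. 340. 341. 340. 371. 376. 379. 383. 385. 389. 394. 397. 400. 404.]
 [324. 335. 338. 341. 343. 368. 373. 376. 381. 383. 388. 391. 395. 398. 402. 404.]
 [311. 334. 340. 342. 344. 371. 374. 378. 381. 386. 390. 395. 396. 401. 404. 408.]
 [ 68. 332. 336. 340. 345. 372. 375. 37
[... 1081 characters left out ...]
 71.  71. 128. 132. 134. 134. 136. 136.  31.  30.  35.  35.]
 [ 88.  71.  71.  71.  69.  71. 129. 131. 133. 133. 133.  71.  26.  28.  28.]
 [ 83.  69.  69.  69.  70.  71. 127. 128. 130. 129. 130.  71.  70.  71.  27.]
 [ 82.  70.  71.  70.  71.  72.  70. 124. 126. 127.  72.  72.  72.  70.  69.]
 [ 80.  72.  71.  70.  70.  72.  71.  70.  70.  70.  69.  68.  67.  66.  17.]
 [ 77.  70.  71.  69.  70.  69.  70.  68.  68.  65.  66.  63.  63.  61.  17.]
 [ 68.  68.  70.  68.  66.  67.  66.  64.  62.  62.  60.  58.  59.  13.  15.]]
{'blue': (31, array([18.,  5., 70.]), np.float64(3.79)), 'plq': (85, array([-49., -35.,  19.]), np.float64(3.01)), 'bed': (691, array([33.,  3.,  1.]), np.float64(2.26))}
```

View pics/side5.png

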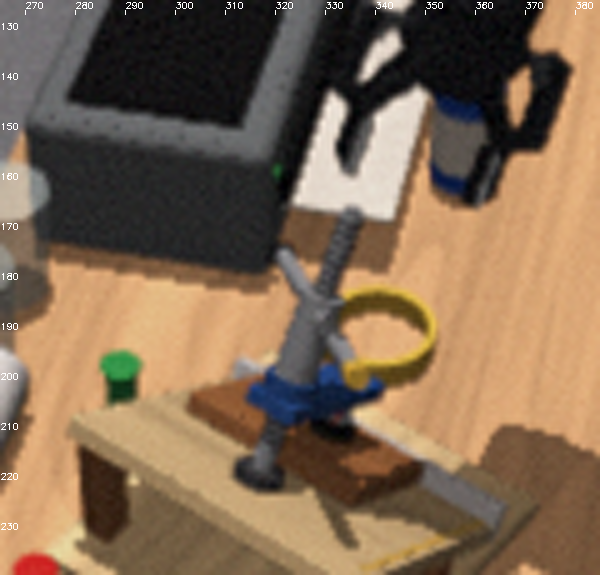

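View pics/top5.png

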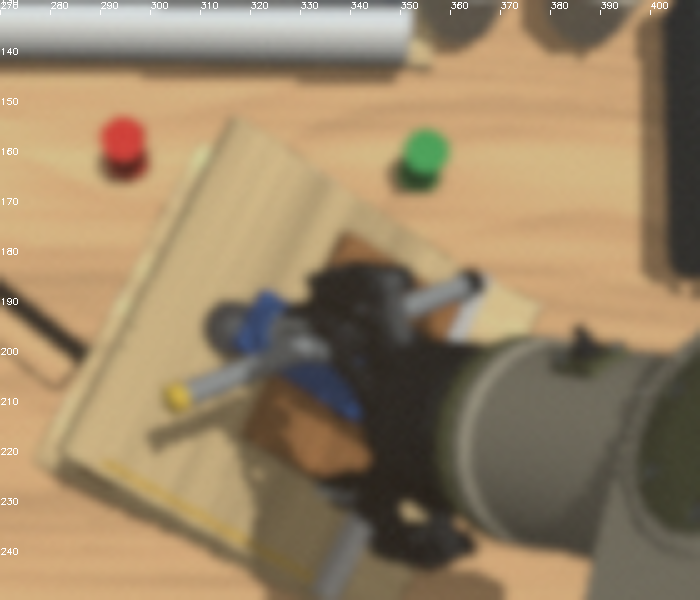

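Arm top has dropped 15 mm (side depth 85→70 mm), which matches 270°; about 5 mm of clearance is left. The black end is at (363,187) in the top view. I'll regrip there for a half turn.

Run:
```python
from sweep import *
for d in range(-250,-89,20): p,rv=pose(d,270,135); ctrl.line_to(p,rv,v=140)
d=-90
p,rv=pose(d,270,135); ctrl.line_to(p,rv,v=100); st('over')
p,rv=pose(d,270,30); ctrl.line_to(p,v=150)
for n in('side','top'):
    a,_=capture(n); crop(n,a,(265,125,385,240) if n=='side' else (270,130,410,250),5,f'pics/{n}6.png')
```

```text
over t 22.02 tcp [ 617.7 -179.   284.6] F [-0.1 -0.   0.1] M [-0.45  0.25  0.01] op 0.9 j3,7 [-0.18  0.89]
```

View pics/side6.png

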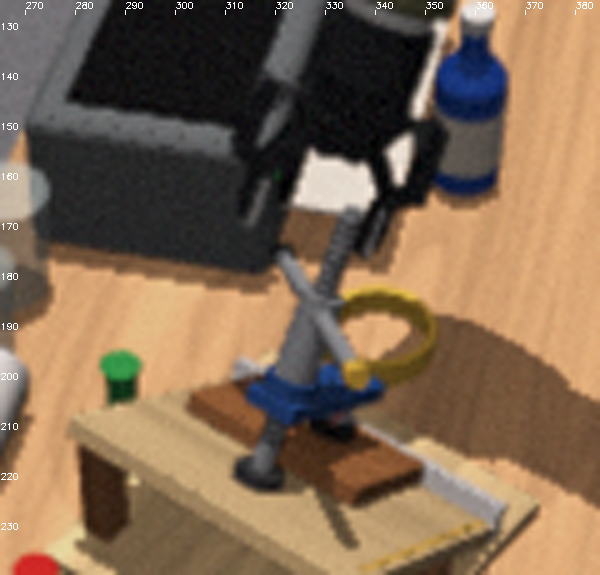

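View pics/top6.png

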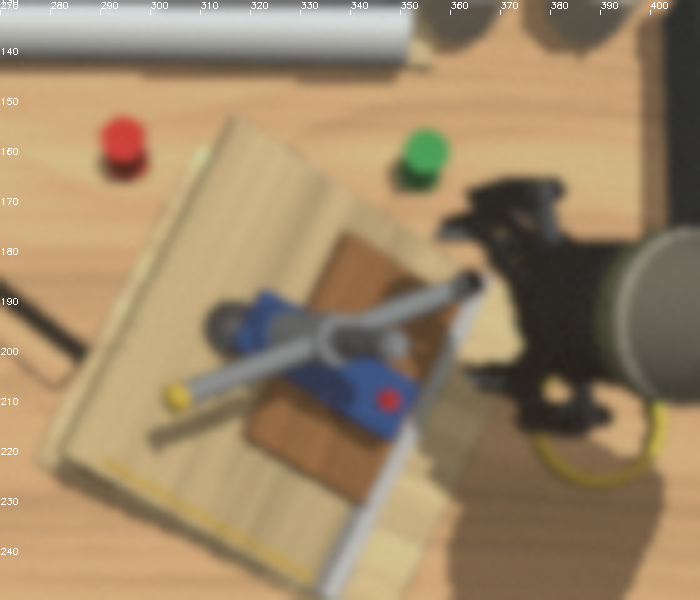

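The jaws straddle the black end at (362,186), with fingers at (360,176) and (366,204) in the top view. Going down for the second sweep.

Run:
```python
from sweep import *
np.set_printoptions(precision=0,suppress=True,linewidth=200)
meas('top',3,'top6.npz'); L=np.load('top6.npz')['L']; print(L[204:216,340:354,2])
p,rv=pose(-90,270); ctrl.line_to(p,v=80); st('down')
ctrl.grip(0.24); st('cage')
go(-90,-240,270)
st()
for n in('top','side'):
    r=meas(n,3,n+'7.npz'); L=np.load(n+'7.npz')['L']
    print(L[202:216,340:354,2] if n=='top' else L[194:208,326:343,2])
    crop(n,np.load(n+'7.npz')['p'],(265,125,385,240) if n=='side' else (270,130,410,250),5,f'pics/{n}7.png')
```

```text
[[67. 69. 68. 69. 65. 68. 68. 71. 69. 68. 16. 16. 15. 17.]
 [67. 68. 64. 68. 67. 67. 69. 68. 68. 66. 68. 17. 17. 17.]
 [69. 69. 69. 67. 67. 69. 69. 68. 68. 68. 69. 67. 66. 18.]
 [68. 68. 68. 67. 68. 67. 68. 68. 66. 69. 70. 66. 67. 69.]
 [70. 70. 67. 67. 69. 67. 72. 77. 74. 67. 66. 68. 68. 19.]
 [68. 69. 70. 69. 67. 71. 76. 76. 75. 75. 67. 67. 68. 17.]
 [68. 68. 69. 67. 69. 70. 75. 76. 75. 74. 67. 68. 66. 15.]
 [68. 68. 69. 69. 69. 68. 74. 74. 76. 68. 68. 68. 16. 15.]
 [71. 66. 68. 68. 69. 69. 69. 67. 69. 68. 70. 68. 14. 17.]
 [66. 69. 68. 68. 67. 69. 68. 67. 69. 70. 65. 14. 12. 15.]
 [18. 63. 68. 67. 70. 68. 69. 67. 70. 66. 66. 16. 15. 15.]
 [15. 16. 59. 65. 69. 68. 70. 69. 66. 69. 15. 14. 14. 15.]]
down t 23.65 tcp [ 648. -118.  167.] F [ 0. -1. -0.] M [-0.  0.  0.] op 0.9 j3,7 [-0.  1.]
cage t 24.23 tcp [ 648. -118.  168.] F [ 1. -0.  0.] M [-0. -0. -0.] op 0.238 j3,7 [-0.  1.]
-105 [ 0. -0. -0.] 0.6 0.69
-120 [ 0. -0.  0.] 0.5 0.47
-135 [ 0. -0. -0.] 0.7 0.23
-150 [ 0.  0. -1.] 0.9 -0.01
-165 [-0. -0. -1.] 1.0 -0.27
-180 [-0. -1. -1.] 1.1 -0.55
-195 [0. 0. 0.] 0.5 -0.84
-210 [-0. 
[... 1717 characters left out ...]
0.  90.  88.  62.  61.  61.  62.  62.  69.  70.  72. 122. 123. 127. 129. 128. 130.]
 [ 86.  85.  61.  62.  62.  62.  62.  64.  65.  69. 117. 119. 121. 123. 124. 125. 127.]
 [ 82.  81.  62.  62.  62.  62.  63.  62.  63.  66. 113. 115. 115. 119. 121. 120. 122.]
 [ 77.  78.  60.  63.  61.  62.  61.  63.  62.  61. 110. 112. 116. 117. 116. 119. 120.]
 [ 75.  75.  74.  62.  61.  61.  62.  62.  63.  61. 105. 109. 112. 114. 114. 115. 115.]
 [ 73.  71.  62.  63.  63.  63.  63.  62.  63.  62.  62. 105. 107. 110. 110. 112. 104.]
 [ 70.  68.  62.  61.  61.  61.  63.  62.  62.  59.  56.  56. 103. 107. 108. 108.  11.]
 [ 65.  62.  63.  62.  62.  60.  59.  58.  56.  57.  54.  54.  52. 103.  15.   7.   9.]]
```

View pics/side7.png

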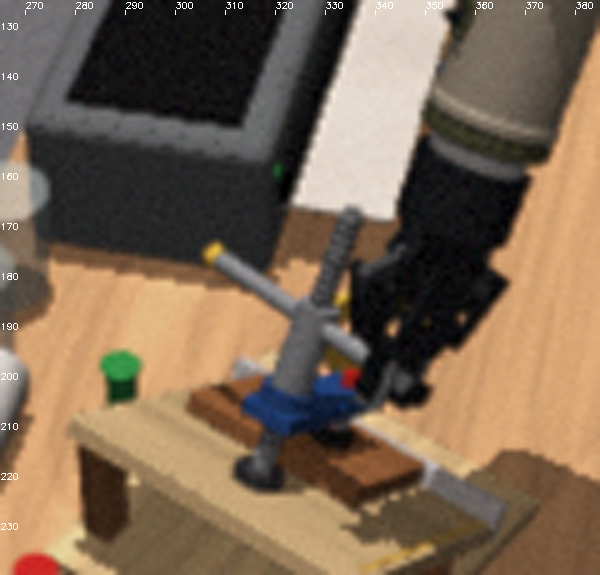

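View pics/top7.png

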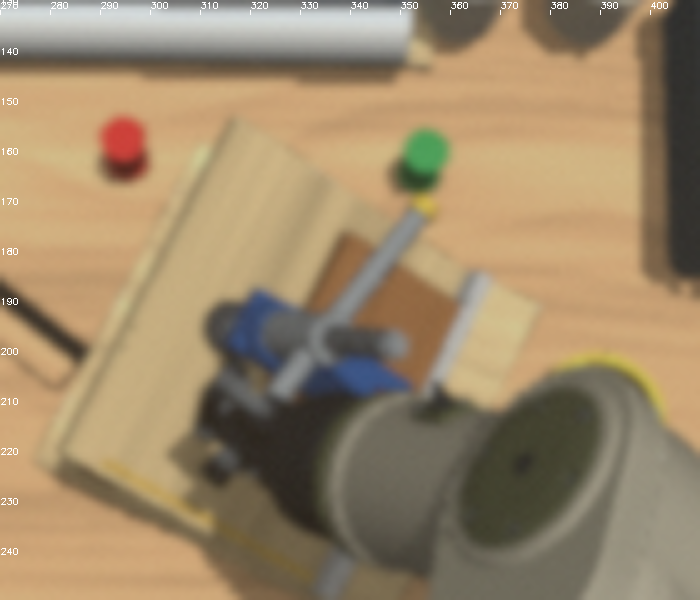

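The stem stands about 10.5 mm above the arm (side depth 72.5 against 62), so the foot is pressed in about 3.5 mm. Another 45° gives about 6 mm.

Run:
```python
from sweep import *
np.set_printoptions(precision=1,suppress=True,linewidth=200)
go(-240,-285,420)
ctrl.grip(0.9)
p,rv=pose(-285,465,150); ctrl.line_to(p,v=150)
P=sensors.get_obs()['tcp_pos']; ctrl.line_to(P+[-40,-60,180],v=250)
ctrl.movej([1.208,0.383,0.016,1.37,-0.006,1.388,-0.046]) if False else None
q=sensors.get_obs()['joints'];q=q.copy();q[0]+=1.0;ctrl.movej(q)   # swing away
st()
for n in('top','side'):
    r=meas(n,6,n+'8.npz'); L=np.load(n+'8.npz')['L']
    print(L[202:218,338:352,2] if n=='top' else L[196:210,326:343,2])
    crop(n,np.load(n+'8.npz')['p'],(265,125,385,240) if n=='side' else (270,130,410,250),5,f'pics/{n}8.png')
    cv2.imwrite(f'pics/{n}8f.png',np.load(n+'8.npz')['p'][...,::-1])
```

```text
-255 [ 0.2 -0.1 -0.4] 0.5 -2.04
-270 [ 0.3 -0.5  0.4] 0.7 -2.33
-285 [-0.5  0.1 -0.1] 0.5 -2.61
 t 34.81 tcp [ 204.6 -506.7  526. ] F [ 0.2 -1.   0.1] M [-0.1  0.6 -0.1] op 0.901 j3,7 [ 0.2 -2.7]
[[56.3 55.9 58.6 57.3 57.9 56.  56.2 17.8 17.3 16.6 15.7 16.5 16.7 16.8]
 [58.1 56.5 55.6 57.3 56.3 57.7 58.2 57.  54.3 16.3 16.3 15.9 15.2 17.9]
 [56.5 57.5 56.  56.3 57.4 56.7 57.2 57.7 57.6 56.  17.5 17.5 16.5 16.7]
 [56.7 59.1 56.9 57.4 57.  58.3 55.3 57.2 56.9 56.6 57.5 56.4 17.4 17.4]
 [59.2 57.1 55.2 57.2 57.  58.1 57.1 57.7 58.3 57.9 58.4 57.  56.7 16. ]
 [58.4 56.7 57.4 56.6 56.9 55.9 57.8 56.9 57.1 57.  58.4 57.6 56.9 56.8]
 [57.2 57.5 58.1 56.5 56.6 58.5 61.2 66.8 70.1 71.1 56.2 57.6 57.8 56.2]
 [57.8 57.3 58.3 57.1 56.3 59.2 64.4 70.3 71.1 69.1 69.  56.4 57.2 17.5]
 [57.6 56.  57.1 58.5 56.6 56.8 64.3 71.5 68.7 69.4 69.8 57.4 57.6 16. ]
 [56.7 57.4 57.9 57.2 56.5 56.4 59.5 66.6 69.5 69.7 57.2 58.4 16.4 16.4]
 [57.9 58.1 58.  57.8 57.1 58.1 57.8 56.6 57.4 57.2 57.2 57.4 16.6 16.7]
 [51.1 56.2 57.2 56.8 58.1 57.5 58.9 58.  56.8 57.5 58.6 18.2 16.2 15.8]
 [17.9 47.2 53.7 58.1 56.6 5
[... 1035 characters left out ...]
.3  59.5  59.5  59.5  60.2  59.6  60.4  59.   14.1  15.   16.6  17.3]
 [ 74.5  72.2  60.7  60.7  59.9  59.1  59.6  60.3  60.1  58.2  58.9  59.   59.5  59.5  59.7  14.8  16.2]
 [ 71.2  71.3  59.7  58.3  59.3  60.1  58.9  60.   60.2  59.2  59.1  60.8  59.9  59.   57.8  11.8  14.3]
 [ 68.6  69.6  59.5  59.4  60.2  60.3  61.1  59.6  60.6  58.5  58.9  56.8  56.   55.7  54.1   9.6  10.8]
 [ 65.5  59.6  60.4  59.   60.   59.2  58.2  57.3  56.2  56.1  54.3  53.3  51.7  49.6  49.6   7.1   7.9]
 [ 60.6  59.2  60.2  59.2  58.9  56.6  54.3  53.9  53.1  51.7  50.   48.8  47.2   9.8  11.6  12.4  14. ]
 [ 57.9  56.5  54.8  54.6  53.5  51.1  50.   48.2  48.5  19.4  16.8  18.9   7.1   8.5   8.7   9.1  11.2]]
```

View pics/side8.png

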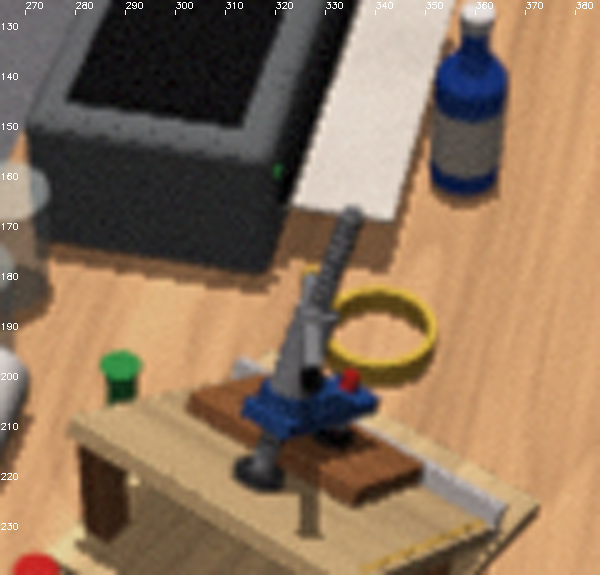

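View pics/top8f.png

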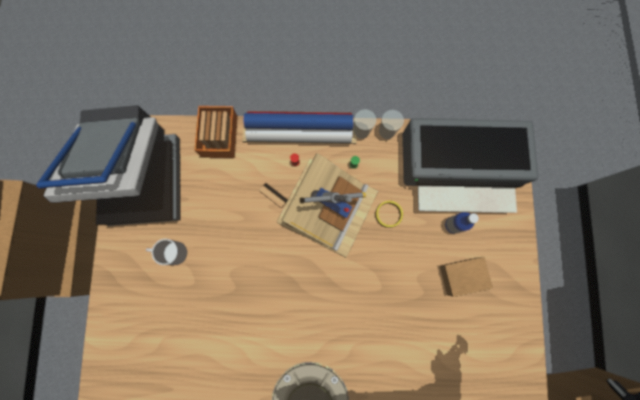

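The stem stands about 13 mm proud (12.8 top, 13.2 side), so the foot is pressed in about 6 mm. The plaque and all bystanders are at the same pixels as before, and the arm is well clear. Handing in.

```bash
python3 -c "
from cell import ctrl
ctrl.pause(0.3); print(ctrl.close_job())"
```

```text
the job is handed in; nothing more can be done
None
```

The plaque is clamped with the foot's spring pressed in about 6 mm, and I handed the job in. No verdict is reported.

**What I did:** I caged the bar near its yellow end in loosely closed jaws and turned it 270° clockwise, following the thread down. I then changed to the black end and turned another 195°, about 25.8 mm of travel in all. After that I opened the jaws, backed off along the spindle and swung the arm clear. The last clock reading before hand-in was 34.8 s, against the 72 s limit.

**Last checks:**
- **Foot:** the red stem stands 12.8 mm (top camera) and 13.2 mm (side camera) above the blue arm, so it is pressed in about 5.8 to 6.2 mm. The travel fits this: about 20 mm of starting clearance leaves about 5.8 mm.
- **Plaque and other things:** by eye, they sit where they did in the first pictures.
- **Robot:** it touches nothing.

**Disagreements:**
- The wrist force stayed around 1 N throughout. I expected about 4 N from the handle, so I could not use force to detect contact and relied on the camera depth and the turn count.
- The two cameras' heights above the bed differed by 2 to 3 mm, so I compared heights only within one camera.

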